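# Hover a gearbox cover over its threaded holes

## Robot

A 6-joint arm with a two-finger parallel gripper is mounted at the origin on the work surface. World frame = base frame: x ahead of the robot, y to its left, z up, the work surface at z = 0. Lengths are in m, angles in rad, forces in N, time in s.
With the tool pointing down it reaches from about 0.3 to 0.875 m from the base axis. Payload 6.4 kg.
Tool frame: the origin (TCP) lies midway between the tips of the shut fingers; the grasp point (between the pads) lies 19 mm behind it (grasp_offset is the distance from the TCP to the grasp point, in m); z points along the fingers, y is the line along which they close (so a half turn about z gives the same grasp; the last joint's range is limited). The gripper opens to 85 mm and grips with 20 to 120 N. Pads are 22 mm wide; open, the fingers measure 114 mm over their backs; the gripper's body (76 mm by 85 mm) begins 54 mm behind the grasp point. The pads swing forward as they close: fully open they stand 13 mm farther back than shut.
Start: joints at [-1.446, 0.181, 1.607, -0, 1.354, -0.206], TCP at [0.187, -0.544, 0.231] pointing down, gripper open.
Joint ranges: [-2.99, 2.99], [-0.89, 2.07], [0.3, 2.58], [-1.14, 4.28], [0, 2.63], [-3.12, 3.12]. Speed limits (rad/s): [2.57, 2.57, 3.01, 3.14, 3.14, 3.14].

## Interface

Orientations are given as a unit quaternion [w, x, y, z].
In Python, from bench import * gives the robot as it stands. The module is installed in compiled form; this text tells all that it offers.
- The arm moves only by the tool servo_tool, never from a script. Its argument "commands" is text: rows parted by semicolons, each of 7 numbers parted by spaces: the turn, a rotation vector about the tool's x, y, z in rad, then the shift along the tool's x, y, z in mm, then the opening, from 0 (shut) to 1 (fully open). In form: wx wy wz dx dy dz claw; .... A call has 1 to 5 rows; each row shifts and turns the commanded pose from where the row before left it, along the tool's axes as they then stand; what a row does not reach is not made up. A row lasts 1/8 s, in which the tool goes at most 62.5 mm and 10.7 degrees, less where a joint would pass 70% of its speed; a pose out of reach is approached as far as the arm can. A call with a gripper value outside its range is refused whole. The fingers move at their own pace and stop on an object; the grip force is fixed at half the most. Time passes only in rows, so rows that do not move let the fingers close. It gives the time, the measured TCP pose, the force, the opening and the grip force at its end, in the units of the state.
- get_obs(): the state, without advancing time (a new reading comes with each control period).
- camera(name): name is "scene" or "top"; returns the picture (400x640x3 uint8, blue, green, red); there is no depth.
- calibration(name): a dict with "fx", "fy", "cx", "cy" (pixels), "k1" (the pictures are not rectified: a ray, as slopes to the right and down, at radius r is drawn at 1 + k1 r^2 times it, then the intrinsics apply), "R" (3x3) and "t" (3): a world point X has camera coordinates R X + t. Camera axes: x right, y down, z forward; pixel columns grow to the right and rows downward; lengths in m; the calibration is good to about 2 mm. A picture is of the moment at which its call begins. calibration takes no time and is no camera call.
- hand_in(): hands the job in; it is judged then, once.
The state is a dict: "time_s": time; "q": joint angles; "dq": joint speeds; "joint_efforts": joint torques, N m; "eef_pos": TCP position; "eef_rot": TCP orientation; "wrist_force": force on the tool from outside, world axes, zero at the start; "torque": the same for the moment, N m; "opening": opening from 0.0 (shut) to 1.0 (fully open); "grasp_force": force on a finger pad.
Only numpy, scipy, OpenCV 4.12 (cv2) and the standard library are available. Lean on these libraries where they do the work, as an engineer would, in place of code of your own. Each camera call takes 0.05 s, during which the arm holds its last target. There are 200 camera calls.

## Task

Pick up the three-holed gearbox cover by its brittle plastic cap, squeezing the cap with no more than 25 N, and carry it to the gearbox housing. Hold it level about 1 cm above the housing's top face, turned so that all three threaded holes show whole through the cover's holes, ready for a mate to start the screws. Do not let the cover touch the housing, leave the other cover and the things on the bench alone, and finish while still holding the cover there, motionless.

Things in the scene. Friction and masses are not known exactly. Their poses are not given: they have to be found in the camera images.
- cover_cap (a point): Centre (half-way up) of the black square plastic cap of the cover to be handled, which lies flat on the bench, left or right of the housing. Cap 34 x 34 mm, 46 mm high, its sides parallel to x and y; it stands on the 6 mm plate at about the cover's centre of mass, this point 29 mm above the plate's underside. x points to the end of the plate's narrow tongue, z up.
- cover_hole0 (a point): Centre, on the plate's underside, of the cover's 16 mm through hole at x = -33, y = +38 mm from the cap's centre line (wide end). Axes as cover_cap; 29 mm below it.
- cover_hole1 (a point): The same for the 16 mm hole at x = -33, y = -38 mm (wide end).
- cover_hole2 (a point): The same for the 16 mm hole at x = +56, y = 0 mm (tongue).
- cover: The cover: loose, 0.2 to 0.4 kg, bare aluminium plate 6 mm thick, T outline: wide end from x = -51 to +14 mm, 110 mm wide in y; narrow tongue from x = +14 to +74 mm, 50 mm wide; three 16 mm holes. Origin on the underside below the cap's centre, axes as cover_cap.
- housing: Gearbox housing, fixed: grey body on a dark base plate 141 x 126 mm, with an aluminium top face 70 mm above the bench, of the cover's T outline, with three 8 mm threaded holes, open in the middle with brass gears. Origin on the bench below housing_face; x to the tongue's end, z up. A 22 mm steel shaft sticks out of its +y side, to 74 mm from the origin.
- housing_face (a point): Point of the housing's top face (70 mm above the bench) over which the cap's centre belongs; axes as the housing. With the cover aligned its axes are parallel to these.
- thread0 (a point): Centre of the mouth of the 8 mm threaded hole at x = -33, y = +38 mm of housing_face; cover_hole0 belongs above it.
- thread1 (a point): Threaded hole at x = -33, y = -38 mm; cover_hole1 belongs above it.
- thread2 (a point): Threaded hole in the tongue, at x = +56, y = 0 mm; cover_hole2 belongs above it.
- other_cap (a point): Centre of the identical cap of the other cover, to be left alone: a loose rectangular aluminium plate 116 x 100 x 6 mm with four holes, lying flat on the bench.
- wrench_mid (a point): Middle of a loose wrench lying on the bench beyond the housing; to be left alone.
- tin: Red tin, 66 mm in diameter and 75 mm high, loose; origin at the centre of its underside; to be left alone.
- bearing: Loose steel bearing ring, 52 mm in diameter and 15 mm high; origin at the centre of its underside; to be left alone.
Not all that is in view belongs to the job. What is shaped like the cover but orange or pink is not meant.

How it is judged:
By the outcome, as a careful person would: the job done as asked, in the order asked, and still so for the second after the job is handed in, while the arm keeps its last pose, push and grip.
It also fails if it takes over 42 s, if anything falls off the work surface, if the arm or the gripper's body presses on something with over 40 N, if the wrist force passes 120 N, or if a joint passes its speed limit or range.

## Working session

There is one attempt and no reset: what is moved stays moved. The work goes in short steps, Python scripts to look and compute and a tool call to move; the robot and the scene stay as the last step left them, time stands still between calls to the robot, and variables do not carry over. Pictures are saved under pics/ and viewed, at most 10 in all, crops included, and the job is handed in when it is done.

Besides the shell and the picture viewer there is one more tool, called after "Emit:" by a JSON object that holds its "method" and its "body", one argument or row to a line. servo_tool: Moves the arm, as the interface text tells. Its arguments: {"type":"object","properties":{"commands":{"type":"string"}},"required":["commands"]}

```bash
mkdir -p pics; python3 - <<'E'
from bench import *
import cv2
for n in("scene","top"):
    cv2.imwrite(f"pics/{n}0.png",camera(n)); c=calibration(n); print(n,c)
o=get_obs();print({k:o[k] for k in("time_s","eef_pos","eef_rot","opening","grasp_force","wrist_force")})
E
```

```text
scene {'fx': 425.875112114022, 'fy': 425.875112114022, 'cx': 318.9825404789909, 'cy': 199.89029013150702, 'k1': -0.034039328082189506, 'R': array([[-0.34451754,  0.93877191,  0.00386964],
       [ 0.67752354,  0.25149167, -0.69116842],
       [-0.64982268, -0.23549787, -0.72268336]]), 't': array([ 0.1339661 , -0.29850932,  1.52762778])}
top {'fx': 473.22307937741266, 'fy': 473.22307937741266, 'cx': 323.598858126289, 'cy': 195.50380983159783, 'k1': -0.06977520853229789, 'R': array([[-0.01180138, -0.99985195,  0.01252224],
       [-0.99770231,  0.01093863, -0.06686134],
       [ 0.06671446, -0.01328252, -0.99768369]]), 't': array([0.02770085, 0.52455525, 1.38848619])}
{'time_s': 0.1, 'eef_pos': array([ 0.18670081, -0.54332209,  0.23049224]), 'eef_rot': array([-7.82020506e-04,  9.86352522e-01,  1.64645348e-01,  1.84582468e-05]), 'opening': 1.003049309656381, 'grasp_force': 0.0, 'wrist_force': array([-0.78162555, -0.38155978, -0.21833742])}
```

View pics/top0.png

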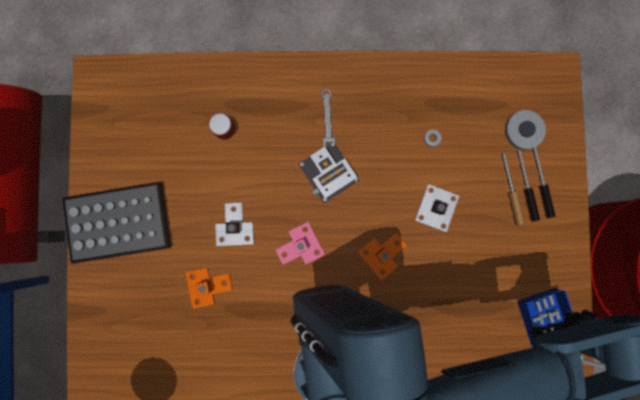

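View pics/scene0.png

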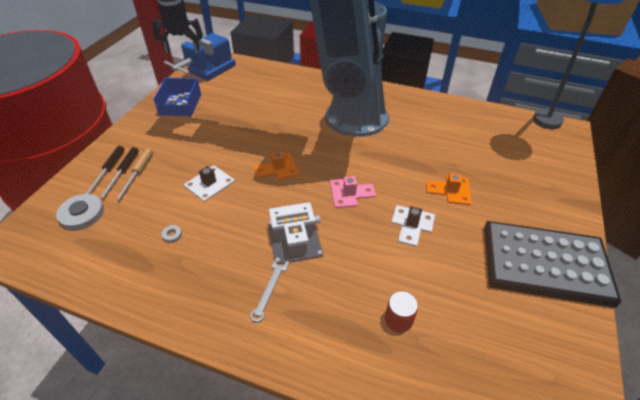

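The top view shows the white three-holed cover at about (234,228), with its tongue up, and its black cap at (232,227). The housing is at (329,172), the wrench at (327,115), the tin at (221,125) and the other cover at (438,207). In the scene view the cover is at (413,222) and the housing at (294,232). I'll enlarge both.

```bash
cat > h.py <<'E'
from bench import *
import cv2, numpy as np
def ray(n,uv):
    c=calibration(n); K=np.array([[c['fx'],0,c['cx']],[0,c['fy'],c['cy']],[0,0,1.]])
    p=cv2.undistortPoints(np.array(uv,float).reshape(-1,1,2),K,np.array([c['k1'],0,0,0.]))[:,0]
    d=np.c_[p,np.ones(len(p))]@c['R']; return -c['R'].T@c['t'],d
def plane(n,uv,z):
    o,d=ray(n,uv); return o+d*((z-o[2])/d[:,2])[:,None]
def proj(n,X):
    c=calibration(n); x=np.atleast_2d(X)@c['R'].T+c['t']; s=x[:,:2]/x[:,2:]
    s=s*(1+c['k1']*(s**2).sum(1,keepdims=True)); return s*c['fx']+[c['cx'],c['cy']]
def crop(im,x0,y0,w,h,f): return cv2.resize(im[y0:y0+h,x0:x0+w],None,fx=f,fy=f,interpolation=cv2.INTER_CUBIC)
E
python3 - <<'E'
from h import *
t=cv2.imread("pics/top0.png");s=cv2.imread("pics/scene0.png")
a=np.hstack([crop(t,210,198,50,50,8),crop(t,300,140,60,60,400/60)])
b=np.hstack([crop(s,385,195,60,60,400/60),crop(s,265,200,60,60,400/60)])[:,:]
cv2.imwrite("pics/c0.png",cv2.resize(np.vstack([a,b]),(600,600)))
E
```

```text
(no output)
```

View pics/c0.png

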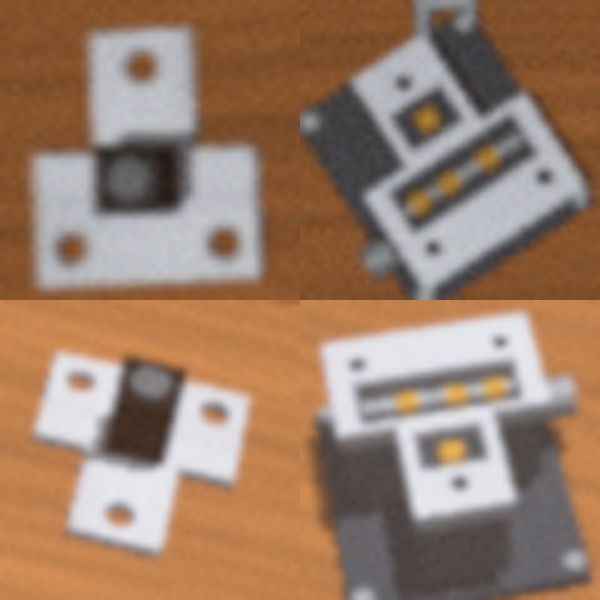

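```bash
cat >> h.py <<'E'
M=np.array([[-33,38],[-33,-38],[56,0.]])/1000
def cen(im,uv,r=3.5):
    g=cv2.cvtColor(im,cv2.COLOR_BGR2GRAY).astype(float); x,y=np.meshgrid(np.arange(640),np.arange(400))
    uv=np.array(uv,float)
    for _ in range(4):
        m=np.hypot(x-uv[0],y-uv[1])<=r; b=np.percentile(g[m],85); w=np.clip(b-g,0,None)*m; uv=np.array([(w*x).sum(),(w*y).sum()])/w.sum()
    return uv
def fit(P,M=M):
    P=P[:,:2]; a=M-M.mean(0); b=P-P.mean(0)
    th=np.arctan2((a[:,0]*b[:,1]-a[:,1]*b[:,0]).sum(),(a*b).sum()); R=np.array([[np.cos(th),-np.sin(th)],[np.sin(th),np.cos(th)]])
    t=P.mean(0)-R@M.mean(0); return t,th,np.linalg.norm(P-(M@R.T+t),axis=1)*1000
E
python3 - <<'E'
from h import *
im={n:cv2.imread(f"pics/{n}0.png") for n in("top","scene")}
# order hole0 (+y), hole1(-y), hole2(tongue)
pts={("top","cover"):[(221.8,239.5),(247.2,238.5),(233.5,209.2)],("top","hous"):[(326.6,189.4),(349,175.4),(320.8,156.4)],
("scene","cover"):[(428,217.4),(401.2,211),(409,237.8)],("scene","hous"):[(305,208.4),(276.6,212.8),(296.8,236.6)]}
for (n,w),p in pts.items():
    q=np.array([cen(im[n],u,3.5 if w=="cover" else 2.5) for u in p]); print(n,w,q.round(1).tolist())
    t,th,e=fit(plane(n,q,0.004 if w=="cover" else .07)); print(t.round(4),np.degrees(th).round(2),e.round(1))
print(plane("top",[[221,125]],.075),plane("top",[[437,206]],.05))
E
```

```text
top cover [[221.3, 239.1], [246.8, 238.1], [233.0, 208.7]]
[0.4329 0.2914] 1.74 [0.2 0.4 0.3]
top hous [[326.2, 189.2], [348.4, 174.9], [320.3, 156.1]]
[5.875e-01 4.000e-04] 32.43 [0.  0.3 0.2]
scene cover [[427.6, 217.0], [400.7, 210.7], [408.5, 237.3]]
[0.4288 0.2894] 1.9 [0.1 0.1 0.1]
scene hous [[304.5, 207.9], [276.0, 212.5], [296.5, 236.1]]
[ 5.865e-01 -3.000e-04] 32.63 [0.1 0.1 0.1]
[[0.72798912 0.31597099 0.075     ]] [[ 0.48833206 -0.30839542  0.05      ]]
```

Emit:
{"method": "servo_tool", "body": {
  "commands": "0 0 0.15 0 0 0 1;0 0 0.15 0 0 0 1;0 0 0 32 -48 0 1;0 0 0 32 -48 0 1;0 0 0 32 -48 0 1"
}}

```text
time_s: 0.72
eef_pos: [0.2788, -0.3952, 0.2308]
eef_rot: [-0.0, 1.0, 0.015, -0.0]
wrist_force: [1.3, 0.5, -0.2]
opening: 1.0
grasp_force: 0.0
```

Emit:
{"method": "servo_tool", "body": {
  "commands": "0 0 0 30 -50 0 1;0 0 0 30 -50 0 1;0 0 0 20 -55 0 1;0 0 0 20 -55 0 1;0 0 0 20 -55 0 1"
}}

```text
time_s: 1.35
eef_pos: [0.3902, -0.1265, 0.2312]
eef_rot: [0.0, 1.0, 0.015, 0.0]
wrist_force: [1.1, -0.4, -0.7]
opening: 1.0
grasp_force: 0.0
```

Emit:
{"method": "servo_tool", "body": {
  "commands": "0 0 0 10 -55 0 1;0 0 0 10 -55 0 1;0 0 0 10 -55 0 1;0 0 0 0 -55 0 1;0 0 0 0 -55 0 1"
}}

```text
time_s: 1.98
eef_pos: [0.4111, 0.1493, 0.2312]
eef_rot: [0.0, 1.0, 0.015, 0.0]
wrist_force: [0.5, 0.3, 0.6]
opening: 0.997
grasp_force: 0.0
```

Emit:
{"method": "servo_tool", "body": {
  "commands": "0 0 0 8 -48 20 0.6;0 0 0 8 -46 20 0.6;0 0 0 8 -46 20 0.6;0 0 0 0 0 20 0.6;0 0 0 0 0 0 0.6"
}}

```text
time_s: 2.6
eef_pos: [0.4294, 0.2879, 0.1492]
eef_rot: [0.001, 1.0, 0.016, -0.002]
wrist_force: [0.1, -0.7, 0.1]
opening: 0.597
grasp_force: 0.0
```

```bash
python3 - <<'E'
from h import *
t=camera("top");s=camera("scene")
cv2.imwrite("pics/c1.png",np.hstack([crop(t,185,180,100,100,4),crop(s,360,160,100,100,4)]))
o=get_obs();print(o["eef_pos"],o["opening"],o["time_s"])
E
```

```text
[0.43126531 0.28780376 0.15150976] 0.5971142113081441 2.7
```

View pics/c1.png

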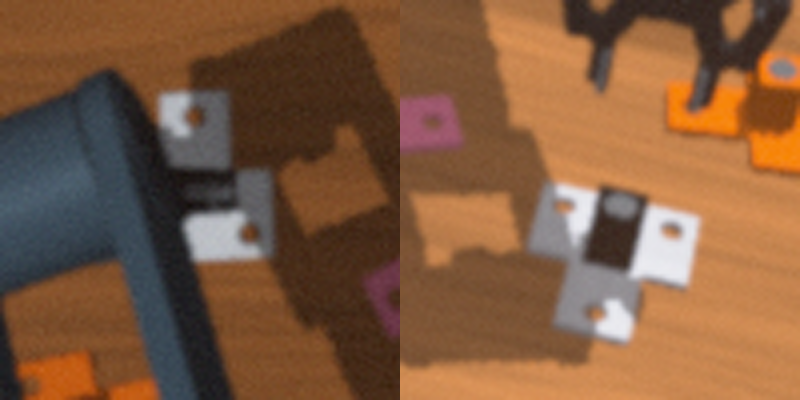

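The top view shows the gripper's upper parts over the cover. The scene view shows the fingertips at about (410,181) and (435,186), either side of the cap and above it. The cap's top is at (415,211) and the way down is clear.

Emit:
{"method": "servo_tool", "body": {
  "commands": "0 0 0 0 -2.5 35 0.8;0 0 0 0 0 35 0.8;0 0 0 0 0 30 0.7;0 0 0 0 0 20 0.6;0 0 0 0 0 15 0.6"
}}

```text
time_s: 3.32
eef_pos: [0.4321, 0.2902, 0.0166]
eef_rot: [-0.0, 1.0, 0.015, 0.001]
wrist_force: [-0.7, 0.1, 0.9]
opening: 0.6
grasp_force: 0.0
```

Emit:
{"method": "servo_tool", "body": {
  "commands": "0 0 0 0 0 0 0.55;0 0 0 0 0 0 0.5"
}}

```text
time_s: 3.58
eef_pos: [0.4321, 0.2908, 0.0174]
eef_rot: [-0.0, 1.0, 0.015, 0.001]
wrist_force: [0.3, -0.3, -0.2]
opening: 0.495
grasp_force: 0.0
```

Emit:
{"method": "servo_tool", "body": {
  "commands": "0 0 0 0 0 0 0.46;0 0 0 0 0 0 0.44;0 0 0 0 0 0 0.43;0 0 0 0 0 0 0.42"
}}

```text
time_s: 4.08
eef_pos: [0.4314, 0.2905, 0.0165]
eef_rot: [0.0, 1.0, 0.015, 0.0]
wrist_force: [0.7, -2.5, 1.5]
opening: 0.417
grasp_force: 1.2
```

Emit:
{"method": "servo_tool", "body": {
  "commands": "0 0 0 0 0 0 0.415;0 0 0 0 0 0 0.41"
}}

```text
time_s: 4.32
eef_pos: [0.4312, 0.2905, 0.0163]
eef_rot: [0.0, 1.0, 0.015, 0.0]
wrist_force: [-0.3, -2.2, 1.3]
opening: 0.412
grasp_force: 1.2
```

Emit:
{"method": "servo_tool", "body": {
  "commands": "0 0 0 0 0 0 0.405;0 0 0 0 0 0 0.405"
}}

```text
time_s: 4.58
eef_pos: [0.4312, 0.2906, 0.0163]
eef_rot: [0.0, 1.0, 0.015, -0.0]
wrist_force: [0.3, -2.2, 2.5]
opening: 0.405
grasp_force: 1.1
```

Emit:
{"method": "servo_tool", "body": {
  "commands": "0 0 0 0 0 0 0.4;0 0 0 0 0 0 0.4"
}}

```text
time_s: 4.82
eef_pos: [0.4312, 0.2906, 0.0163]
eef_rot: [-0.0, 1.0, 0.015, -0.0]
wrist_force: [0.3, -3.1, 0.4]
opening: 0.4
grasp_force: 1.2
```

Emit:
{"method": "servo_tool", "body": {
  "commands": "0 0 0 0 0 0 0.396;0 0 0 0 0 0 0.396"
}}

```text
time_s: 5.08
eef_pos: [0.4312, 0.2906, 0.0163]
eef_rot: [-0.0, 1.0, 0.015, -0.0]
wrist_force: [0.9, -2.3, 1.2]
opening: 0.398
grasp_force: 5.8
```

Emit:
{"method": "servo_tool", "body": {
  "commands": "0 0 0 0 0 0 0.392;0 0 0 0 0 0 0.392"
}}

```text
time_s: 5.32
eef_pos: [0.4312, 0.2906, 0.0163]
eef_rot: [-0.0, 1.0, 0.015, -0.0]
wrist_force: [0.8, -2.2, 2.3]
opening: 0.398
grasp_force: 16.6
```

Emit:
{"method": "servo_tool", "body": {
  "commands": "0 0 0 0 0 0 0.391;0 0 0 0 0 0 0.391"
}}

```text
time_s: 5.58
eef_pos: [0.4312, 0.2906, 0.0163]
eef_rot: [-0.0, 1.0, 0.015, -0.0]
wrist_force: [-0.4, -2.4, 2.3]
opening: 0.397
grasp_force: 19.3
```

Emit:
{"method": "servo_tool", "body": {
  "commands": "0 0 0 0 0 -5 0.391;0 0 0 0 0 -10 0.391;0 0 0 0 0 -10 0.391;0 0 0 0 0 -5 0.391;0 0 0 0 0 0 0.391"
}}

```text
time_s: 6.2
eef_pos: [0.4316, 0.2908, 0.047]
eef_rot: [-0.0, 1.0, 0.015, 0.001]
wrist_force: [0.7, -0.2, -4.2]
opening: 0.396
grasp_force: 19.4
```

Emit:
{"method": "servo_tool", "body": {
  "commands": "0 0 0 0 0 -15 0.391;0 0 0 0 0 -25 0.391;0 0 0 0 0 -25 0.391;0 0 0 0 0 -20 0.391;0 0 0 0 0 -5 0.391"
}}

```text
time_s: 6.82
eef_pos: [0.4322, 0.291, 0.1383]
eef_rot: [-0.001, 1.0, 0.015, 0.002]
wrist_force: [-0.9, -0.1, -3.9]
opening: 0.397
grasp_force: 19.6
```

Emit:
{"method": "servo_tool", "body": {
  "commands": "0 0 0 5 10 0 0.391;0 0 0 10 20 0 0.391;0 0 0 15 30 0 0.391;0 0 0 15 30 0 0.391;0 0 0 15 30 0 0.391"
}}

```text
time_s: 7.45
eef_pos: [0.4946, 0.1707, 0.135]
eef_rot: [0.0, 1.0, 0.015, -0.001]
wrist_force: [0.2, -0.0, -3.1]
opening: 0.399
grasp_force: 19.6
```

Emit:
{"method": "servo_tool", "body": {
  "commands": "0 0 0 15 30 0 0.391;0 0 0 15 30 0 0.391;0 0 0 15 30 0 0.391;0 0 0 15 30 0 0.391;0 0 0 10 25 0 0.391"
}}

```text
time_s: 8.07
eef_pos: [0.569, 0.0277, 0.1348]
eef_rot: [-0.0, 1.0, 0.015, -0.001]
wrist_force: [0.3, 0.4, -3.1]
opening: 0.396
grasp_force: 19.5
```

Emit:
{"method": "servo_tool", "body": {
  "commands": "0 0 0 10 15 0 0.391;0 0 0 5 10 0 0.391;0 0 0 2 5 0 0.391;0 0 0 0 0 0 0.391"
}}

```text
time_s: 8.57
eef_pos: [0.587, 0.0005, 0.1361]
eef_rot: [-0.0, 1.0, 0.016, -0.0]
wrist_force: [0.0, -0.2, -3.0]
opening: 0.397
grasp_force: 19.6
```

Emit:
{"method": "servo_tool", "body": {
  "commands": "0 0 -0.06 0 0 0 0.391;0 0 -0.12 0 0 0 0.391;0 0 -0.15 0 0 0 0.391;0 0 -0.13 0 0 0 0.391;0 0 -0.076 0 0 0 0.391"
}}

```text
time_s: 9.2
eef_pos: [0.5868, 0.0012, 0.1363]
eef_rot: [-0.0, 0.96, 0.282, -0.0]
wrist_force: [-0.8, -0.2, -4.4]
opening: 0.398
grasp_force: 19.6
```

Emit:
{"method": "servo_tool", "body": {
  "commands": "0 0 0 0 0 0 0.391;0 0 0 0 0 0 0.391"
}}

```text
time_s: 9.45
eef_pos: [0.587, 0.0008, 0.1363]
eef_rot: [-0.0, 0.96, 0.279, -0.0]
wrist_force: [-0.1, 0.3, -3.5]
opening: 0.394
grasp_force: 19.6
```

```bash
python3 - <<'E'
from h import *
o=get_obs();print({k:np.round(o[k],4) for k in("time_s","eef_pos","eef_rot","opening","grasp_force","wrist_force","torque")})
t=camera("top");s=camera("scene");cv2.imwrite("pics/top2.png",t);cv2.imwrite("pics/scene2.png",s)
cv2.imwrite("pics/c2.png",np.hstack([crop(t,290,130,80,80,5),crop(s,250,165,80,80,5)]))
E
```

```text
{'time_s': np.float64(9.45), 'eef_pos': array([0.587 , 0.0008, 0.1363]), 'eef_rot': array([-1.000e-04,  9.602e-01,  2.792e-01, -0.000e+00]), 'opening': np.float64(0.3944), 'grasp_force': np.float64(19.603), 'wrist_force': array([-0.1484,  0.2682, -3.5316]), 'torque': array([ 0.0608, -0.0745, -0.0183])}
```

View pics/c2.png

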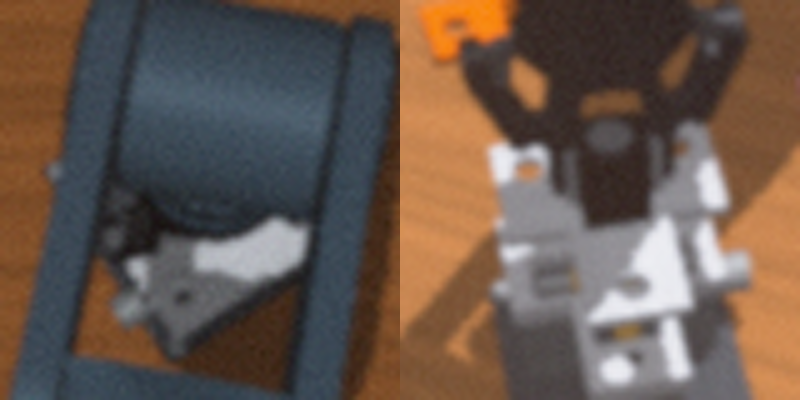

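The cover is held level above the housing. In the scene view its holes are at about (276,199), (307,194) and (296,222). The top view is mostly blocked by the arm. I'll measure from the scene view, which sees all three holes.

```bash
python3 - <<'E'
from h import *
p=np.array([(307,194.4),(276,198.6),(296.4,222.4)])
for z in(.120,.123,.126):
    t,th,e=fit(plane("scene",p,z)); print(z,t.round(4),np.degrees(th).round(2),e.round(1))
s=cv2.imread("pics/scene2.png")
X=lambda t,th,z:np.c_[M@np.array([[np.cos(th),np.sin(th)],[-np.sin(th),np.cos(th)]])+t,np.full(3,z)]
print(proj("scene",X([.587,.0008],np.radians(32.4),.123)))
print(plane("top",[[290+182/5,130+298/5]],.123), X([.587,.0008],np.radians(32.4),.123))
# enlarged view of the three holes
cv2.imwrite("pics/c3.png",crop(s,262,182,60,50,12))
E
```

```text
0.12 [0.5836 0.0028] 30.58 [2.  1.8 0.7]
0.123 [0.5861 0.004 ] 30.58 [1.8 1.7 0.9]
0.126 [0.5887 0.0052] 30.58 [1.7 1.6 1.1]
[[304.49850302 194.13401803]
 [274.90223368 198.61601289]
 [295.94114433 222.43312085]]
[[0.53395842 0.01523967 0.123     ]] [[ 0.53877576  0.01520218  0.123     ]
 [ 0.5794986  -0.04896675  0.123     ]
 [ 0.63428236  0.0308063   0.123     ]]
```

View pics/c3.png

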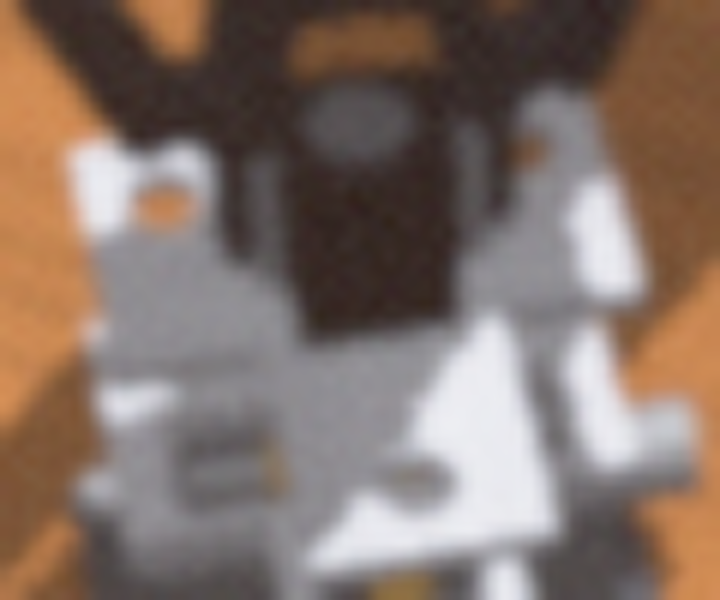

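```bash
python3 - <<'E'
from h import *
p=np.array([(304.3,194.0),(275.3,198.6),(296.5,221.8)])
t,th,e=fit(plane("scene",p,.123)); print(t.round(4),np.degrees(th).round(2),e.round(1))
E
```

```text
[0.586  0.0011] 33.18 [1.  0.7 1. ]
```

Emit:
{"method": "servo_tool", "body": {
  "commands": "0 0 0 0 1 5 0.391;0 0 0 0 0 10 0.391;0 0 0 0 0 10 0.391;0 0 0 0 0 10 0.391;0 0 0 0 0 4 0.391"
}}

```text
time_s: 10.18
eef_pos: [0.5871, -0.0005, 0.096]
eef_rot: [-0.0, 0.96, 0.28, -0.001]
wrist_force: [-0.0, 0.0, -3.5]
opening: 0.398
grasp_force: 19.6
```

Emit:
{"method": "servo_tool", "body": {
  "commands": "0 0 0 0 0 0 0.391;0 0 0 0 0 0 0.391;0 0 0 0 0 0 0.391"
}}

```text
time_s: 10.55
eef_pos: [0.5881, -0.0006, 0.0978]
eef_rot: [0.0, 0.96, 0.28, 0.0]
wrist_force: [-0.2, -1.0, -3.6]
opening: 0.396
grasp_force: 19.6
```

```bash
python3 - <<'E'
from h import *
o=get_obs();print({k:np.round(o[k],4) for k in("time_s","eef_pos","eef_rot","opening","grasp_force","wrist_force","torque")})
s=np.mean([camera("scene") for _ in range(8)],0).astype(np.uint8);cv2.imwrite("pics/scene4.png",s)
cv2.imwrite("pics/c4.png",crop(s,262,192,60,50,12))
E
```

```text
{'time_s': np.float64(10.55), 'eef_pos': array([ 0.5881, -0.0006,  0.0978]), 'eef_rot': array([2.000e-04, 9.601e-01, 2.796e-01, 4.000e-04]), 'opening': np.float64(0.3961), 'grasp_force': np.float64(19.5654), 'wrist_force': array([-0.1635, -0.9516, -3.5902]), 'torque': array([0.0892, 0.0046, 0.0515])}
```

View pics/c4.png

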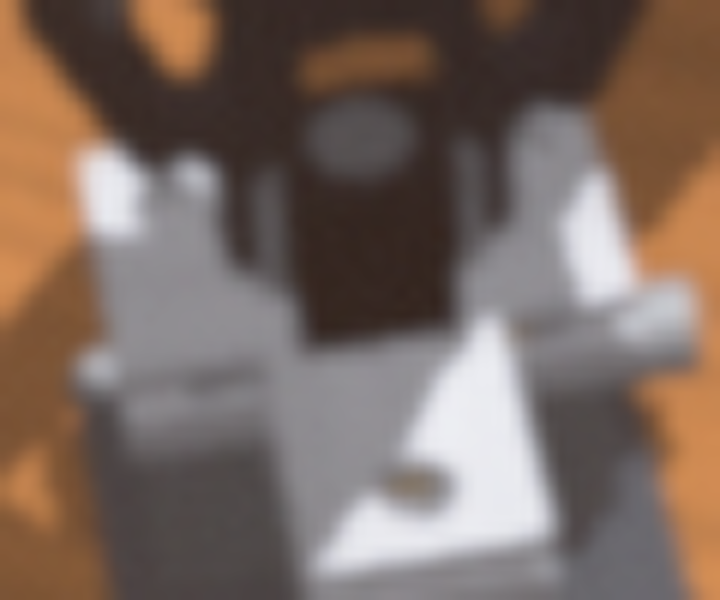

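The tongue hole is at (296.5,232.1) in the scene view, and the gap over the housing is visible along the plate's edge. The top view still shows one wide-end hole, so I'll cross-check there.

```bash
python3 - <<'E'
from h import *
t=np.mean([camera("top") for _ in range(8)],0).astype(np.uint8);cv2.imwrite("pics/top5.png",t)
X=lambda t,th,z:np.c_[M@np.array([[np.cos(th),np.sin(th)],[-np.sin(th),np.cos(th)]])+t,np.full(3,z)]
o=get_obs();print(o["eef_pos"])
for n in("scene","top"):
  for z in(.0815,.0845,.07): print(n,z,proj(n,X([.587,0],np.radians(32.5),z)).round(1).tolist())
print(cen(t,(326.3,189.5),3),cen(cv2.imread("pics/top2.png"),(326,189.2),3))
a=crop(t,300,165,55,45,12).astype(float); cv2.imwrite("pics/c5.png",np.clip(a*1.5,0,255))
E
```

```text
[ 5.87745037e-01 -5.77627866e-04  9.72854868e-02]
scene 0.0815 [[304.5, 205.2], [275.7, 209.7], [296.3, 233.3]]
scene 0.0845 [[304.5, 204.4], [275.7, 208.9], [296.2, 232.6]]
scene 0.07 [[304.6, 208.1], [276.0, 212.6], [296.4, 236.3]]
top 0.0815 [[326.4, 189.1], [348.8, 174.5], [320.5, 155.8]]
top 0.0845 [[326.5, 189.0], [348.8, 174.4], [320.5, 155.6]]
top 0.07 [[326.4, 189.4], [348.5, 175.0], [320.5, 156.4]]
[326.24581006 189.31564246] [326.18539866 189.10278578][ WARN:0@4.617] global loadsave.cpp:1063 imwrite_ Unsupported depth image for selected encoder is fallbacked to CV_8U.
```

View pics/c5.png

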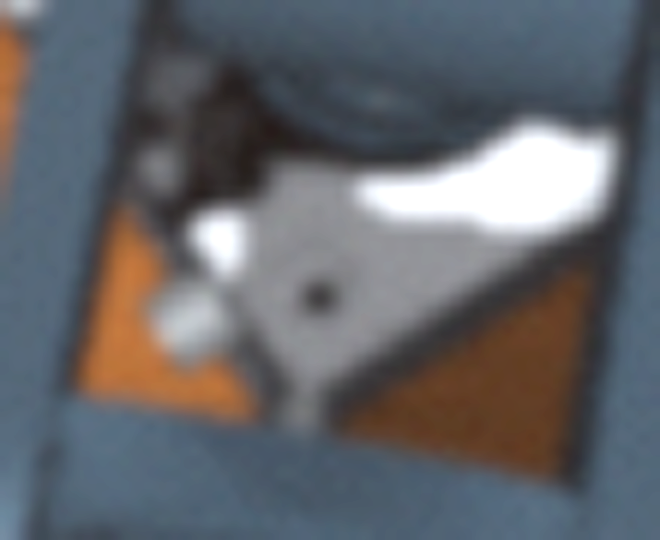

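```bash
python3 - <<'E'
from h import *
p=np.array([(310,572),(558,533)])/12+[262,192]-.46
C=np.array([[74,-25],[74,25.]])/1000
for z in(.084,.087): P=plane("scene",p,z); t,th,e=fit(P,C); print(z,t.round(4),np.degrees(th).round(1),e.round(1))
print((plane("scene",[[296.54,232.1]],.084)[:,:2]-np.array([.587,0])-np.array([np.cos(np.radians(32.5)),np.sin(np.radians(32.5))])*.056).round(4))
o=get_obs();print({k:np.round(o[k],4) for k in("time_s","eef_pos","dq","grasp_force")})
E
```

```text
0.084 [5.843e-01 4.000e-04] 31.8 [0.5 0.5]
0.087 [0.5865 0.0014] 31.8 [0.4 0.4]
[[-0.002 -0.   ]]
{'time_s': np.float64(11.35), 'eef_pos': array([ 0.5877, -0.0006,  0.0973]), 'dq': array([-0.0012,  0.0007,  0.0004, -0.0002, -0.0003,  0.0016]), 'grasp_force': np.float64(19.5658)}
```

```bash
python3 -c "
from bench import *
print(hand_in())"
```

```text
the job is handed in; nothing more can be done
None
```

The job is handed in: the arm is holding the three-holed cover level and still, about 11 mm above the housing and aligned to within about 2 mm, with the cap gripped at about 19.6 N; I saw one threaded hole whole through the cover and judged the other two from measured positions.

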